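# Set and lock the depth stop of a stamping stand

## Robot

A 7-joint arm with a two-finger parallel gripper is mounted at the origin on the work surface. World frame = base frame: x ahead of the robot, y to its left, z up, the work surface at z = 0. Lengths are in m, angles in rad, forces in N, time in s.
With the tool pointing down it reaches from about 0.4 to 0.85 m from the base axis. Payload 4.5 kg.
Tool frame: the origin (TCP) lies on the centre line of the jaws, within the pads' length; the fingertips stand 25 mm ahead of it and the grasp point (between the pads) lies 6 mm ahead of it; z points along the fingers, y is the direction in which the jaws open and shut (so a half turn about z gives the same grasp; the last joint's range is limited). The gripper opens to 88 mm and grips with 3 to 60 N. Pads are 18 mm wide; open, the fingers measure 123 mm over their backs; the gripper's body (75 mm by 187 mm) begins 45 mm behind the grasp point.
Start: joints at [1.149, 0.689, -0.195, 1.565, 0.157, 0.902, -0.215], TCP at [0.275, -0.561, 0.264] pointing down, gripper open.
Joint ranges: [-3.01, 3.01], [-0.46, 2.08], [-1.47, 1.51], [0.13, 2.56], [-1, 4.14], [0.04, 2.09], [-2.66, 2.66]. Speed limits (rad/s): [2.57, 2.57, 3.14, 3.14, 3.14, 3.14, 3.14].

## Interface

Orientations are given as a unit quaternion [x, y, z, w].
In Python, from plant import r, eyes gives the robot as it stands.
- The arm moves only by the tool servo_tool, never from a script. Its argument "deltas" is a list of rows, each an object of numbers: "dx", "dy", "dz": the shift along the tool's x, y, z in units of 60 mm (1.0 is 60 mm); "ax", "ay", "az": the turn, a rotation vector about the tool's x, y, z in units of 6 degrees (1.0 is 6 degrees); "hand": the finger opening in mm, from 0 to 88.1. A call has 1 to 10 rows; each row is the pose to reach, as a shift and turn from the pose commanded when the call began, along the tool's axes at that moment; what a row does not reach only later rows make up. A row lasts 1/8 s, in which the tool goes at most 62.5 mm and 10.7 degrees, less where a joint would pass 70% of its speed; a pose out of reach is approached as far as the arm can. A call with a gripper value outside its range is refused whole. The fingers move at their own pace and stop on an object; "newtons" is the grip in N (left out, the last holds). Time passes only in rows, so rows that repeat a pose let the fingers close. It gives the time, the measured TCP pose, the force and the opening at its end, in the units of the state.
- r.get_state(): the state, without advancing time (a new reading comes with each control period).
- eyes.snapshot(name): name is "side" or "top"; returns (picture, depth): 400x640x3 uint8, red, green, blue; 400x640 float32, m along the optical axis (not along the pixel's ray), 0 where there is no reading.
- eyes.camera_model(name): a dict with "fx", "fy", "cx", "cy" (pixels), "pose" (4x4, takes a point from camera to world coordinates). Camera axes: x right, y up, looking along -z (the intrinsics and any distortion apply to the point x, -y, -z); pixel columns grow to the right and rows downward; lengths in m; the calibration is good to about 2 mm. A picture is of the moment at which its call begins. camera_model takes no time and is no camera call.
- r.finish_job(): hands the job in, once; it reports no verdict.
The state is a dict: "clock": time; "q": joint angles; "qd": joint speeds; "joint_torque": joint torques, N m; "tool_pos": TCP position; "eef_rot": TCP orientation; "contact_force": force on the tool from outside, world axes, zero at the start; "moment": the same for the moment, N m; "opening": opening from 0.0 (shut) to 1.0 (fully open).
Only numpy, scipy, OpenCV 4.12 (cv2) and the standard library are available. Lean on these libraries where they do the work, as an engineer would, in place of code of your own. Each camera call takes 0.05 s, during which the arm holds its last target.

## Task

The depth stop of the stamping stand has slipped. Swing the jam nut's lever anticlockwise until the nut is free, turn the adjuster screw clockwise by its bar head until the pin seats on the brass gauge slug, just snug and not wound down hard (no more than about 30 degrees past first touch), then swing the lever back clockwise until the nut is firm, at about 10 N of push on the lever's post. Never force the screw while the nut is tight, and leave the hammer, the tin and the stamp block alone.

Things in the scene. Friction and masses are not known exactly. Their poses are not given: they have to be found in the camera images.
- press: Grey stamping stand bolted to the bench: base plate 110 x 170 x 22 mm, column on its +y side, head block (60 mm along x, 125 along y, top 115 mm above the bench) over an anvil. Origin on the bench exactly under the axis of screw, nut and pin; z up. On the anvil, under the pin, stands a fixed brass slug 20 mm across; its height differs by 2 mm from case to case, so first touch is found by feel.
- screw: Adjuster screw, vertical; it turns without rising. Origin on its axis, z up. Its head is a steel flat bar 40 mm long (own x), 12 mm thick (own y), 155 to 185 mm above the bench. Clockwise from above lowers the pin 2 mm per rad; touch comes 0.8 to 2.7 rad from the start. Free turning takes about 0.12 N m; once the pin bears, about 0.4 N m more per rad.
- screw_head (a point): Centre of the top face of the screw's bar head, on the screw axis, 185 mm above the bench. Let go, the screw stays where it is if the pin bears with up to about 60 N (about 0.24 N m on the screw), and springs back a little from more.
- stop_pin: Steel stop pin, 14 mm across, under the head block; origin at the centre of its lower end. It goes straight down as the screw is turned clockwise and does not turn. Snug is 10 to 90 N on the slug; over 150 N damages it.
- clamp_shoe: Clamping shoe hidden in the head block (nothing to see or handle); the jam nut pulls it against the screw. Nut free: no force on the screw. Firm: 38 to 110 N, that is a push of about 6.5 to 15 N on the lever's post, square to the lever; over 200 N is overtightened. At the start the nut is only nipped (15 to 25 N): it locks the screw but is not firm.
- lever: Steel lever on the hexagon jam nut around the screw, on top of the head block. Origin on the screw axis 118 mm above the bench. A level arm 11 mm wide, top 132 mm above the bench, runs out to an upright post 85 mm from the axis. Anticlockwise from above loosens: 0.25 rad from the start frees the nut (under 5 N on the post), a stop ends the swing 0.75 rad from the start.
- lever_knob (a point): Centre of the top of the lever's black upright post: 14 mm across, 36 mm tall, top 168 mm above the bench. Swung clockwise the push on the post is about 1.5 N, then climbs about 15 N per rad as the nut grips; let go, the nut stays as it is. The angle at which it grips differs from case to case; the start angle is too slack.
- hammer: Bystander: hammer with a black handle, lying on the bench. Leave alone.
- tin: Bystander: round metal tin, 60 mm across, 45 mm tall. Leave alone.
- stamp_block: Bystander: wooden block 75 x 110 mm with standing steel stamps, 65 mm tall in all. Leave alone.
There are look-alikes about, which are no part of the job. Leave any pink look-alike of the press alone.

How it is judged:
By the outcome, as a careful person would: the job done as asked, in the order asked, and still so for the second after the job is handed in, with the robot touching nothing.
It also fails if it takes over 67 s, if anything falls off the work surface, if the arm or the gripper's body presses on something with over 40 N, if the wrist force passes 120 N, or if a joint passes its speed limit or range.

## Working session

There is one attempt and no reset: what is moved stays moved. The work goes in short steps, Python scripts to look and compute and a tool call to move; the robot and the scene stay as the last step left them, time stands still between calls to the robot, and variables do not carry over. Pictures are saved under pics/ and viewed, and the job is handed in when it is done.

Besides the shell and the picture viewer there is one more tool, called after "Emit:" by a JSON object that holds its "name" and its "arguments". servo_tool: Moves the arm, as the interface text tells. Its arguments: {"type":"object","properties":{"deltas":{"type":"array","items":{"type":"object","properties":{"dx":{"type":"number"},"dy":{"type":"number"},"dz":{"type":"number"},"ax":{"type":"number"},"ay":{"type":"number"},"az":{"type":"number"},"hand":{"type":"number"}}}},"newtons":{"type":"number"}},"required":["deltas"]}

```bash
ls; mkdir -p pics
python3 - <<'E'
from plant import r, eyes
import cv2, numpy as np
for n in ("side","top"):
    p,d=eyes.snapshot(n); cv2.imwrite(f"pics/{n}0.png",p[:,:,::-1]); np.savez(f"{n}0.npz",p=p,d=d)
    m=eyes.camera_model(n); print(n,{k:(np.round(v,3).tolist()) for k,v in m.items() if k!='name'})
print(r.get_state())
E
```

```text
pics
side {'fx': 471.131, 'fy': 471.131, 'cx': 321.784, 'cy': 199.89, 'pose': [[-0.994, 0.082, -0.075, 0.43], [-0.11, -0.63, 0.769, 0.89], [0.015, 0.772, 0.635, 0.872], [0.0, 0.0, 0.0, 1.0]]}
top {'fx': 386.365, 'fy': 386.365, 'cx': 322.789, 'cy': 203.124, 'pose': [[0.019, 0.994, -0.111, 0.393], [-1.0, 0.019, 0.001, -0.011], [0.003, 0.11, 0.994, 1.113], [0.0, 0.0, 0.0, 1.0]]}
{'clock': 0.1, 'q': array([ 1.14880608,  0.68991187, -0.19452209,  1.56623167,  0.15733038,
        0.90248425, -0.21510725]), 'qd': array([ 0.00096631, -0.0018999 , -0.00064341, -0.00251757, -0.00083901,
       -0.0012344 ,  0.00051917]), 'joint_torque': array([-3.19826904e-03, -5.28501177e+01, -1.27159953e+00, -1.53836596e+01,
       -5.25943469e-02,  1.94116823e-03,  4.53813107e-05]), 'tool_pos': array([ 0.27483811, -0.56074982,  0.26298514]), 'eef_rot': array([ 9.74133785e-01,  2.25970562e-01, -2.52137093e-04, -7.80838500e-04]), 'contact_force': array([ 0.23365224,  0.67858224, -0.23531133]), 'moment': array([ 0.03051919,  0.00952844, -0.0353122 ]), 'opening': 1.0023860065927717}
```

View pics/side0.png

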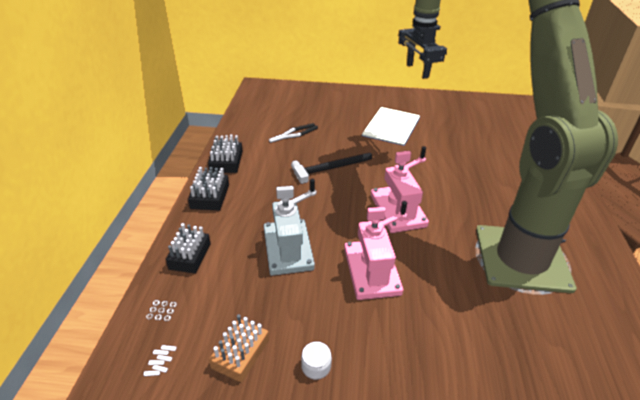

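View pics/top0.png

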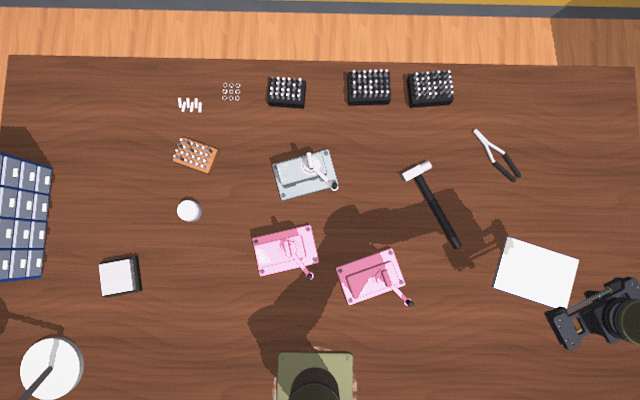

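Candidates: the grey press at side (288,235) / top (305,175), and two pink look-alikes at side (373,265) and (400,200) / top (285,250) and (372,277). The description says grey, so I choose that one. Next is a close crop with depth.

```bash
cat > h.py <<'E'
import numpy as np, cv2
from plant import r, eyes
def cloud(n,d):
    m=eyes.camera_model(n); v,u=np.mgrid[0:400,0:640]
    P=np.stack([(u-m['cx'])/m['fx']*d,-(v-m['cy'])/m['fy']*d,-d],-1)
    T=np.array(m['pose']); return P@T[:3,:3].T+T[:3,3]
def proj(n,X):
    m=eyes.camera_model(n); T=np.linalg.inv(np.array(m['pose'])); X=np.atleast_2d(X)
    c=X@T[:3,:3].T+T[:3,3]; return np.stack([m['cx']+m['fx']*c[:,0]/-c[:,2], m['cy']-m['fy']*c[:,1]/-c[:,2]],1)
E
python3 - <<'E'
from h import *
a=np.load('side0.npz'); b=np.load('top0.npz')
print(eyes.camera_model('side').keys())
s=cv2.resize(a['p'][165:285,245:335,::-1],None,fx=5,fy=5,interpolation=cv2.INTER_CUBIC)
t=cv2.resize(b['p'][140:205,265:345,::-1],None,fx=5,fy=5,interpolation=cv2.INTER_CUBIC)
cv2.imwrite('pics/cs.png',s);cv2.imwrite('pics/ct.png',t)
for n,z,(v0,v1,u0,u1) in (('top',b,(140,205,265,345)),('side',a,(165,285,245,335))):
    W=cloud(n,z['d'])[v0:v1,u0:u1]
    for lo,hi,nm in ((.015,.028,'base'),(.108,.119,'head'),(.125,.136,'lever'),(.16,.172,'knob'),(.178,.19,'screw')):
        k=(W[...,2]>lo)&(W[...,2]<hi); P=W[k]
        if len(P): print(n,nm,len(P),P.mean(0).round(4),P.min(0).round(3),P.max(0).round(3))
    k=W[...,2]>.14
    if 1:
        vv,uu=np.where(k)
        print([(u+u0,v+v0,*W[v,u].round(3).tolist()) for v,u in zip(vv,uu)][::3])
E
```

```text
dict_keys(['fx', 'fy', 'cx', 'cy', 'pose'])
top base 954 [0.5787 0.0353 0.0211] [ 0.521 -0.052  0.015] [0.669 0.136 0.028]
top head 824 [0.5912 0.0543 0.1139] [ 0.549 -0.02   0.108] [0.637 0.113 0.119]
top lever 205 [0.5793 0.0009 0.1308] [ 0.536 -0.048  0.125] [0.619 0.041 0.136]
top knob 30 [ 0.5518 -0.0278  0.1666] [ 0.538 -0.045  0.162] [0.589 0.026 0.17 ]
top screw 79 [0.6011 0.0227 0.1832] [0.582 0.013 0.178] [0.622 0.031 0.187]
[(np.int64(274), np.int64(149), 0.393, -0.011, 1.113), (np.int64(288), np.int64(151), 0.393, -0.011, 1.113), (np.int64(306), np.int64(153), 0.62, 0.031, 0.18), (np.int64(309), np.int64(153), 0.619, 0.024, 0.184), (np.int64(306), np.int64(154), 0.616, 0.031, 0.184), (np.int64(309), np.int64(154), 0.617, 0.024, 0.182), (np.int64(307), np.int64(155), 0.613, 0.028, 0.186), (np.int64(310), np.int64(155), 0.614, 0.021, 0.184), (np.int64(308), np.int64(156), 0.611, 0.026, 0.184), (np.int64(307), np.int64(157), 0.609, 0.028, 0.184), (np.int64(310), np.int64(157), 0.609, 0.021, 0.185), (np.int64(307), np.int64(158), 0.606, 0.028, 0.184), (np.int64(310), np.int64
[... 8071 characters left out ...]
64(201), 0.602, 0.035, 0.153), (np.int64(288), np.int64(201), 0.598, 0.02, 0.141), (np.int64(283), np.int64(202), 0.608, 0.03, 0.145), (np.int64(286), np.int64(202), 0.601, 0.029, 0.145), (np.int64(283), np.int64(203), 0.608, 0.03, 0.142), (np.int64(286), np.int64(203), 0.601, 0.029, 0.142), (np.int64(255), np.int64(205), 0.43, 0.89, 0.872), (np.int64(290), np.int64(225), 0.43, 0.89, 0.872), (np.int64(321), np.int64(232), 0.43, 0.89, 0.872), (np.int64(319), np.int64(244), 0.43, 0.89, 0.872), (np.int64(315), np.int64(252), 0.43, 0.89, 0.872), (np.int64(331), np.int64(254), 0.43, 0.89, 0.872), (np.int64(248), np.int64(271), 0.43, 0.89, 0.872), (np.int64(252), np.int64(276), 0.43, 0.89, 0.872)]
```

View pics/cs.png

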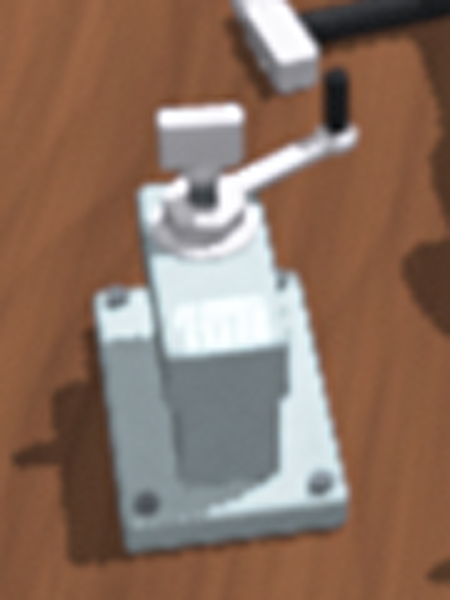

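View pics/ct.png

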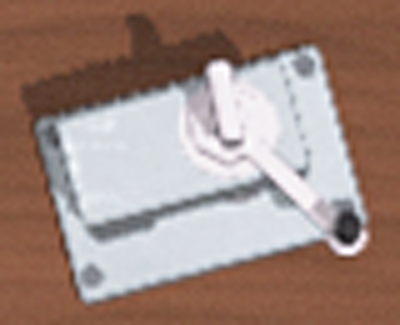

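The crops show the grey press with a bar head at side (286,190), white lever arm and black post at side (312,183) / top (334,186). The measured heights (0.184, 0.131, 0.167) match the description. The axis-to-post distance comes out near 86 mm, against 85 given. I'll write a delta helper next.

```bash
cat >> h.py <<'E'
from scipy.spatial.transform import Rotation as R
AX=np.array([0.603,0.024])
def st():
    s=r.get_state(); M=R.from_quat(s['eef_rot']).as_matrix()
    print('t',round(s['clock'],2),'tcp',s['tool_pos'].round(4),'xaz',round(np.degrees(np.arctan2(M[1,0],M[0,0])),1),'F',s['contact_force'].round(2),'M',s['moment'].round(3),'op',round(s['opening']*88.1,1),'q',s['q'].round(2))
    return s,M
def delta(p,xaz,s=None):
    s,M=st()
    p=np.asarray(p,float); c,sn=np.cos(np.radians(xaz)),np.sin(np.radians(xaz))
    G=np.array([[c,sn,0],[sn,-c,0],[0,0,-1.]])
    d=M.T@(p-s['tool_pos'])/.06; rv=np.degrees(R.from_matrix(M.T@G).as_rotvec())/6
    print('target',p.round(4),'d',d.round(3),'a',rv.round(3))
E
python3 - <<'E'
from h import *
a=np.load('side0.npz'); b=np.load('top0.npz')
# bar + post estimate check by projecting
for n in('top','side'):
    print(n,proj(n,[[.603,.024,.185],[.546,-.040,.168]]).round(1))
delta([.546,-.040,.264],48)
E
```

```text
top [[308.7 159.3]
 [334.3 183.9]]
side [[284.9 187.6]
 [312.2 179.1]]
t 0.1 tcp [ 0.2748 -0.5607  0.263 ] xaz 26.1 F [ 0.23  0.68 -0.24] M [ 0.031  0.01  -0.035] op 88.3 q [ 1.15  0.69 -0.19  1.57  0.16  0.9  -0.22]
target [ 0.546 -0.04   0.264] d [ 7.879 -5.803 -0.009] a [-1.600e-02 -2.000e-03 -3.647e+00]
```

Emit:
{"name": "servo_tool", "arguments": {"deltas": [{"dx":0.4,"dy":-0.3,"az":-0.2,"hand":45},{"dx":1.1,"dy":-0.8,"az":-0.5,"hand":45},{"dx":1.9,"dy":-1.4,"az":-0.9,"hand":45},{"dx":2.7,"dy":-2.0,"az":-1.3,"hand":45},{"dx":3.5,"dy":-2.6,"az":-1.7,"hand":45},{"dx":4.3,"dy":-3.2,"az":-2.1,"hand":45},{"dx":5.1,"dy":-3.8,"az":-2.5,"hand":45},{"dx":5.9,"dy":-4.3,"az":-2.9,"hand":45},{"dx":6.6,"dy":-4.9,"az":-3.3,"hand":45},{"dx":7.2,"dy":-5.3,"az":-3.6,"hand":45}]}}

```text
schema error: expected keys dx, dy, dz, ax, ay, az, hand
```

Run:
```python
from h import *
delta([.545,-.040,.240],48)
```

```text
t 0.1 tcp [ 0.2748 -0.5607  0.263 ] xaz 26.1 F [ 0.23  0.68 -0.24] M [ 0.031  0.01  -0.035] op 88.3 q [ 1.15  0.69 -0.19  1.57  0.16  0.9  -0.22]
target [ 0.545 -0.04   0.24 ] d [ 7.864 -5.81   0.391] a [-1.600e-02 -2.000e-03 -3.647e+00]
```

All keys are required.

Emit:
{"name": "servo_tool", "arguments": {"deltas": [{"dx":0.4,"dy":-0.3,"dz":0,"ax":0,"ay":0,"az":-0.2,"hand":45},{"dx":1.1,"dy":-0.8,"dz":0,"ax":0,"ay":0,"az":-0.5,"hand":45},{"dx":1.9,"dy":-1.4,"dz":0,"ax":0,"ay":0,"az":-0.9,"hand":45},{"dx":2.7,"dy":-2.0,"dz":0,"ax":0,"ay":0,"az":-1.3,"hand":45},{"dx":3.5,"dy":-2.6,"dz":0,"ax":0,"ay":0,"az":-1.7,"hand":45},{"dx":4.3,"dy":-3.2,"dz":0,"ax":0,"ay":0,"az":-2.1,"hand":45},{"dx":5.1,"dy":-3.8,"dz":0,"ax":0,"ay":0,"az":-2.5,"hand":45},{"dx":5.9,"dy":-4.3,"dz":0,"ax":0,"ay":0,"az":-2.9,"hand":45},{"dx":6.6,"dy":-4.9,"dz":0,"ax":0,"ay":0,"az":-3.3,"hand":45},{"dx":7.2,"dy":-5.3,"dz":0,"ax":0,"ay":0,"az":-3.6,"hand":45}]}}

```text
clock: 1.35
tool_pos: [0.5234, -0.0828, 0.2635]
eef_rot: [0.914, 0.406, -0.0, -0.0]
contact_force: [0.3, -0.5, -0.9]
opening: 0.509
```

Run:
```python
from h import *
delta([.545,-.040,.240],48)
```

```text
t 1.35 tcp [ 0.5234 -0.0828  0.2635] xaz 47.9 F [ 0.35 -0.51 -0.93] M [-0.046 -0.025  0.018] op 44.8 q [ 0.23  0.57 -0.26  1.85  0.2   0.75 -0.87]
target [ 0.545 -0.04   0.24 ] d [ 0.77  -0.211  0.392] a [-0.009 -0.    -0.014]
```

Emit:
{"name": "servo_tool", "arguments": {"deltas": [{"dx":0.3,"dy":-0.1,"dz":0.1,"ax":0,"ay":0,"az":0,"hand":45},{"dx":0.77,"dy":-0.21,"dz":0.3,"ax":0,"ay":0,"az":0,"hand":45},{"dx":0.77,"dy":-0.21,"dz":0.3,"ax":0,"ay":0,"az":0,"hand":45}]}}

```text
clock: 1.72
tool_pos: [0.5449, -0.0403, 0.2448]
eef_rot: [0.914, 0.406, -0.0, -0.001]
contact_force: [-0.1, -0.7, 0.4]
opening: 0.514
```

Run:
```python
from h import *
s,M=st()
for n,(v0,v1,u0,u1) in (('top',(120,220,260,380)),('side',(140,240,240,360))):
    p,d=eyes.snapshot(n); cv2.imwrite(f"pics/{n}1.png",cv2.resize(p[v0:v1,u0:u1,::-1],None,fx=5,fy=5,interpolation=cv2.INTER_CUBIC))
delta([.545,-.040,.164],48)
```

```text
t 1.73 tcp [ 0.5449 -0.0403  0.2448] xaz 48.0 F [-0.12 -0.67  0.41] M [-0.072 -0.017 -0.017] op 45.3 q [ 0.14  0.62 -0.24  1.82  0.21  0.73 -0.95]
t 1.82 tcp [ 0.5442 -0.0436  0.2455] xaz 47.7 F [-1.31 -0.82  0.07] M [-0.069 -0.031  0.029] op 44.6 q [ 0.14  0.61 -0.24  1.82  0.21  0.73 -0.95]
target [ 0.545 -0.04   0.164] d [ 0.055 -0.03   1.358] a [-0.003  0.014 -0.048]
```

View pics/side1.png

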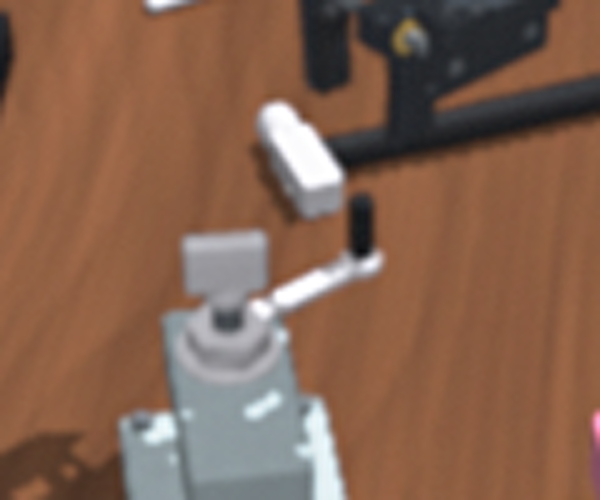

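The side view shows the jaws open above the black post, at crop (360,225), on either side of it. Descending and gripping.

Emit:
{"name": "servo_tool", "arguments": {"deltas": [{"dx":0,"dy":0,"dz":0.4,"ax":0,"ay":0,"az":0,"hand":45},{"dx":0,"dy":0,"dz":0.9,"ax":0,"ay":0,"az":0,"hand":45},{"dx":0,"dy":0,"dz":1.33,"ax":0,"ay":0,"az":0,"hand":45},{"dx":0,"dy":0,"dz":1.33,"ax":0,"ay":0,"az":0,"hand":30},{"dx":0,"dy":0,"dz":1.33,"ax":0,"ay":0,"az":0,"hand":20},{"dx":0,"dy":0,"dz":1.33,"ax":0,"ay":0,"az":0,"hand":10},{"dx":0,"dy":0,"dz":1.33,"ax":0,"ay":0,"az":0,"hand":5},{"dx":0,"dy":0,"dz":1.33,"ax":0,"ay":0,"az":0,"hand":5}], "newtons": 20}}

```text
clock: 2.82
tool_pos: [0.5453, -0.0432, 0.1667]
eef_rot: [0.915, 0.404, 0.001, 0.001]
contact_force: [-0.9, -1.2, 5.1]
opening: 0.15
```

Run:
```python
from h import *
s,M=st(); F=s['contact_force']; print('tool F',(M.T@F).round(2))
```

```text
t 2.83 tcp [ 0.5453 -0.0432  0.1667] xaz 47.7 F [-0.93 -1.22  5.08] M [-0.239  0.066  0.044] op 13.3 q [ 0.11  0.73 -0.2   1.89  0.26  0.54 -0.99]
tool F [-1.52  0.14 -5.08]
```

Emit:
{"name": "servo_tool", "arguments": {"deltas": [{"dx":0.002,"dy":0.071,"dz":0,"ax":0,"ay":0,"az":-0.48,"hand":5},{"dx":0.007,"dy":0.142,"dz":0,"ax":0,"ay":0,"az":-0.955,"hand":5},{"dx":0.016,"dy":0.212,"dz":0,"ax":0,"ay":0,"az":-1.43,"hand":5},{"dx":0.028,"dy":0.282,"dz":0,"ax":0,"ay":0,"az":-1.91,"hand":5},{"dx":0.028,"dy":0.282,"dz":0,"ax":0,"ay":0,"az":-1.91,"hand":5}]}}

```text
clock: 3.45
tool_pos: [0.5589, -0.0535, 0.1663]
eef_rot: [0.87, 0.493, 0.0, 0.0]
contact_force: [0.7, -1.8, 3.6]
opening: 0.152
```

Run:
```python
from h import *
s,M=st(); F=s['contact_force']; print('tool F',(M.T@F).round(2))
d=s['tool_pos'][:2]-AX; print(np.hypot(*d), np.degrees(np.arctan2(d[1],d[0])))
```

```text
t 3.45 tcp [ 0.5589 -0.0535  0.1663] xaz 59.1 F [ 0.72 -1.78  3.56] M [-0.3   -0.057  0.015] op 13.4 q [ 0.17  0.75 -0.26  1.85  0.32  0.58 -0.84]
tool F [-1.15  1.54 -3.55]
0.08913572705961947 -119.6218011161054
```

Emit:
{"name": "servo_tool", "arguments": {"deltas": [{"dx":0.002,"dy":0.071,"dz":0,"ax":0,"ay":0,"az":-0.48,"hand":5},{"dx":0.007,"dy":0.142,"dz":0,"ax":0,"ay":0,"az":-0.955,"hand":5},{"dx":0.016,"dy":0.212,"dz":0,"ax":0,"ay":0,"az":-1.43,"hand":5},{"dx":0.028,"dy":0.282,"dz":0,"ax":0,"ay":0,"az":-1.91,"hand":5},{"dx":0.044,"dy":0.35,"dz":0,"ax":0,"ay":0,"az":-2.39,"hand":5},{"dx":0.063,"dy":0.419,"dz":0,"ax":0,"ay":0,"az":-2.865,"hand":5},{"dx":0.063,"dy":0.419,"dz":0,"ax":0,"ay":0,"az":-2.865,"hand":5}]}}

```text
clock: 4.32
tool_pos: [0.5825, -0.0635, 0.1663]
eef_rot: [0.787, 0.617, 0.0, 0.001]
contact_force: [1.1, -3.2, 4.6]
opening: 0.149
```

Run:
```python
from h import *
s,M=st(); F=s['contact_force']; print('tool F',(M.T@F).round(2))
d=s['tool_pos'][:2]-AX; print(np.hypot(*d), np.degrees(np.arctan2(d[1],d[0])))
```

```text
t 4.33 tcp [ 0.5825 -0.0635  0.1663] xaz 76.2 F [ 1.12 -3.2   4.63] M [-0.547 -0.135 -0.019] op 13.2 q [ 0.23  0.78 -0.35  1.77  0.41  0.66 -0.59]
tool F [-2.85  1.86 -4.63]
0.0898167484107272 -103.17229433095946
```

Emit:
{"name": "servo_tool", "arguments": {"deltas": [{"dx":0,"dy":0,"dz":0,"ax":0,"ay":0,"az":0,"hand":30},{"dx":0,"dy":0,"dz":0,"ax":0,"ay":0,"az":0,"hand":40},{"dx":0,"dy":0,"dz":-0.4,"ax":0,"ay":0,"az":0,"hand":40},{"dx":0,"dy":0,"dz":-1.0,"ax":0,"ay":0,"az":-1,"hand":40},{"dx":0,"dy":0,"dz":-1.5,"ax":0,"ay":0,"az":-2.5,"hand":40},{"dx":0,"dy":0,"dz":-1.5,"ax":0,"ay":0,"az":-4,"hand":40},{"dx":0,"dy":0,"dz":-1.5,"ax":0,"ay":0,"az":-5.5,"hand":40},{"dx":0,"dy":0,"dz":-1.5,"ax":0,"ay":0,"az":-7,"hand":40},{"dx":0,"dy":0,"dz":-1.5,"ax":0,"ay":0,"az":-8.5,"hand":40},{"dx":0,"dy":0,"dz":-1.5,"ax":0,"ay":0,"az":-10,"hand":40}]}}

```text
clock: 5.58
tool_pos: [0.5815, -0.0621, 0.2555]
eef_rot: [0.369, 0.929, 0.0, -0.001]
contact_force: [-0.1, -0.9, -0.5]
opening: 0.451
```

Run:
```python
from h import *
s,M=st()
for n,(v0,v1,u0,u1) in (('top',(120,220,260,380)),('side',(140,240,240,360))):
    p,d=eyes.snapshot(n); cv2.imwrite(f"pics/{n}2.png",cv2.resize(p[v0:v1,u0:u1,::-1],None,fx=5,fy=5,interpolation=cv2.INTER_CUBIC))
    np.savez(f"{n}2.npz",p=p,d=d)
    W=cloud(n,d)[v0:v1,u0:u1]
    k=(W[...,2]>.176)&(W[...,2]<.188)&(np.hypot(W[...,0]-.603,W[...,1]-.024)<.03); P=W[k][:,:2]
    if len(P)>5:
        rr=cv2.minAreaRect(P.astype(np.float32)*1000); print(n,len(P),P.mean(0).round(4),rr)
        w,V=np.linalg.eigh(np.cov(P.T)); print(np.degrees(np.arctan2(V[1,1],V[0,1])),np.sqrt(w*12))
st()
```

```text
t 5.58 tcp [ 0.5815 -0.0621  0.2555] xaz 136.7 F [-0.06 -0.91 -0.45] M [ 0.026 -0.145  0.068] op 39.7 q [ 0.43  0.72 -0.71  1.68  0.56  0.95  0.32]
top 78 [0.6014 0.0227] ((602.1087036132812, 22.860811233520508), (40.07621765136719, 11.754183769226074), 13.3674898147583)
-166.24670320716965 [0.01178725 0.04046575]
side 96 [0.6046 0.0258] ((605.1932373046875, 23.883899688720703), (38.71917724609375, 15.618215560913086), 13.971240997314453)
-165.90279414340674 [0.01301298 0.03998313]
t 5.67 tcp [ 0.5815 -0.0623  0.2554] xaz 136.4 F [-0.69  0.44  0.64] M [-0.016 -0.207 -0.017] op 40.0 q [ 0.43  0.72 -0.71  1.68  0.56  0.95  0.31]
```

View pics/side2.png

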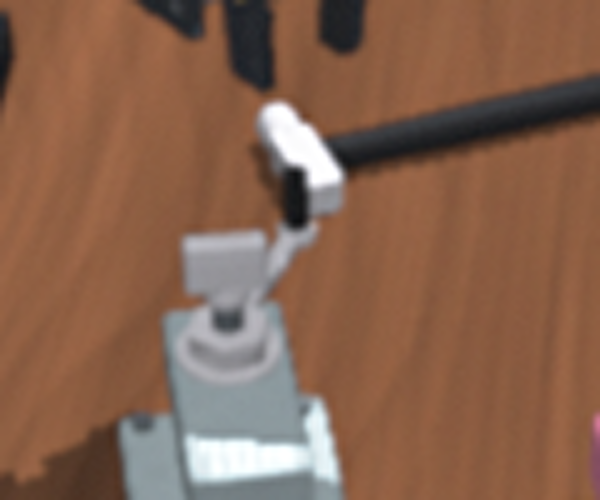

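View pics/top2.png

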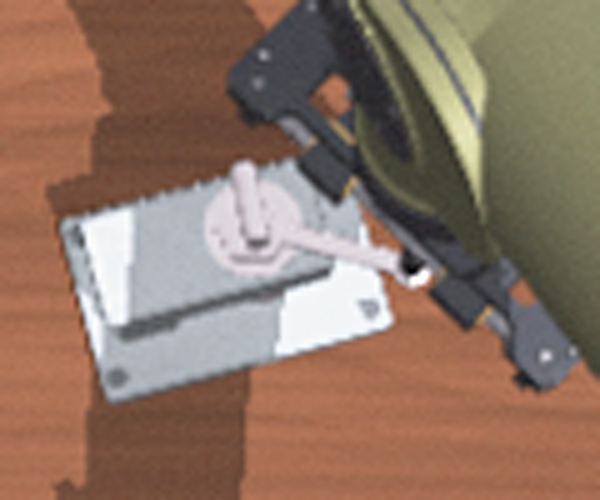

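The side and top views show the lever swung to about -104° with the black post at side crop (295,195), and the bar head unmoved at 14°. Next I move over the bar head.

Run:
```python
from h import *
delta([.6035,.0238,.255],194)
```

```text
t 5.67 tcp [ 0.5815 -0.0623  0.2554] xaz 136.4 F [-0.69  0.44  0.64] M [-0.016 -0.207 -0.017] op 40.0 q [ 0.43  0.72 -0.71  1.68  0.56  0.95  0.31]
target [0.6035 0.0238 0.255 ] d [0.724 1.292 0.007] a [ 6.0e-03 -1.4e-02 -9.6e+00]
```

Emit:
{"name": "servo_tool", "arguments": {"deltas": [{"dx":0.1,"dy":0.2,"dz":0,"ax":0,"ay":0,"az":-1.4,"hand":40},{"dx":0.3,"dy":0.5,"dz":0,"ax":0,"ay":0,"az":-2.8,"hand":40},{"dx":0.5,"dy":0.9,"dz":0,"ax":0,"ay":0,"az":-4.2,"hand":40},{"dx":0.72,"dy":1.29,"dz":0,"ax":0,"ay":0,"az":-5.6,"hand":40},{"dx":0.72,"dy":1.29,"dz":0,"ax":0,"ay":0,"az":-7,"hand":40},{"dx":0.72,"dy":1.29,"dz":0,"ax":0,"ay":0,"az":-8.4,"hand":40},{"dx":0.72,"dy":1.29,"dz":0,"ax":0,"ay":0,"az":-9.6,"hand":40},{"dx":0.72,"dy":1.29,"dz":0.1,"ax":0,"ay":0,"az":-9.6,"hand":40},{"dx":0.72,"dy":1.29,"dz":0.1,"ax":0,"ay":0,"az":-9.6,"hand":40}]}}

```text
clock: 6.8
tool_pos: [0.6036, 0.0231, 0.2491]
eef_rot: [-0.12, 0.993, -0.0, -0.001]
contact_force: [-0.1, 0.0, 1.4]
opening: 0.455
```

Run:
```python
from h import *
delta([.6035,.0238,.177],194)
delta([.6035,.0238,.177],194)
```

```text
t 6.8 tcp [0.6036 0.0231 0.2491] xaz -166.2 F [-0.13  0.03  1.36] M [ 0.042 -0.177 -0.046] op 40.1 q [ 0.38  0.83 -0.95  1.62  0.75  1.09  1.03]
target [0.6035 0.0238 0.177 ] d [-0.003  0.012  1.201] a [-0.002 -0.016 -0.035]
t 6.8 tcp [0.6036 0.0231 0.2491] xaz -166.2 F [-0.13  0.03  1.36] M [ 0.042 -0.177 -0.046] op 40.1 q [ 0.38  0.83 -0.95  1.62  0.75  1.09  1.03]
target [0.6035 0.0238 0.177 ] d [-0.003  0.012  1.201] a [-0.002 -0.016 -0.035]
```

Emit:
{"name": "servo_tool", "arguments": {"deltas": [{"dx":0,"dy":0.01,"dz":0.4,"ax":0,"ay":0,"az":0,"hand":40},{"dx":0,"dy":0.01,"dz":0.8,"ax":0,"ay":0,"az":0,"hand":40},{"dx":0,"dy":0.01,"dz":1.2,"ax":0,"ay":0,"az":0,"hand":40},{"dx":0,"dy":0.01,"dz":1.2,"ax":0,"ay":0,"az":0,"hand":25},{"dx":0,"dy":0.01,"dz":1.2,"ax":0,"ay":0,"az":0,"hand":15},{"dx":0,"dy":0.01,"dz":1.2,"ax":0,"ay":0,"az":0,"hand":5},{"dx":0,"dy":0.01,"dz":1.2,"ax":0,"ay":0,"az":0,"hand":5},{"dx":0,"dy":0.01,"dz":1.2,"ax":0,"ay":0,"az":0,"hand":5}], "newtons": 40}}

```text
clock: 7.8
tool_pos: [0.6044, 0.0221, 0.1782]
eef_rot: [-0.121, 0.993, -0.001, 0.0]
contact_force: [1.5, -5.9, -3.0]
opening: 0.213
```

```bash
cat >> h.py <<'E'
def rep():
    s,M=st(); print('toolF',(M.T@s['contact_force']).round(2),'toolM',(M.T@s['moment']).round(3)); return s,M
E
python3 -c "
from h import *
rep()"
```

```text
t 7.8 tcp [0.6044 0.0221 0.1782] xaz -166.1 F [ 1.51 -5.89 -3.02] M [-1.017 -0.386  0.08 ] op 18.8 q [ 0.35  0.91 -0.89  1.69  0.85  0.97  0.95]
toolF [-0.06 -6.08  3.03] toolM [ 1.08  -0.131 -0.08 ]
```

The jaws stand at 18.8 mm with a sideways push, so the bar sits about 3 mm towards -y of the tool centre. Recentring.

Emit:
{"name": "servo_tool", "arguments": {"deltas": [{"dx":0,"dy":-0.03,"dz":0,"ax":0,"ay":0,"az":0,"hand":5},{"dx":0,"dy":-0.055,"dz":0,"ax":0,"ay":0,"az":0,"hand":5},{"dx":0,"dy":-0.055,"dz":0,"ax":0,"ay":0,"az":0,"hand":5}]}}

```text
clock: 8.18
tool_pos: [0.6045, 0.0218, 0.1782]
eef_rot: [-0.122, 0.993, 0.001, 0.0]
contact_force: [-0.9, -0.1, -0.8]
opening: 0.212
```

```bash
python3 -c "
from h import *
rep()"
```

```text
t 8.18 tcp [0.6045 0.0218 0.1782] xaz -166.0 F [-0.91 -0.06 -0.81] M [0.113 0.149 0.004] op 18.7 q [ 0.36  0.92 -0.89  1.69  0.84  0.97  0.96]
toolF [0.9  0.16 0.81] toolM [-0.146  0.117 -0.004]
```

Run:
```python
from h import *
for n,(v0,v1,u0,u1) in (('top',(120,220,260,380)),('side',(130,230,230,350))):
    p,d=eyes.snapshot(n); cv2.imwrite(f"pics/{n}3.png",cv2.resize(p[v0:v1,u0:u1,::-1],None,fx=5,fy=5,interpolation=cv2.INTER_CUBIC))
rep()
```

```text
t 8.28 tcp [0.6045 0.0218 0.1782] xaz -166.0 F [-0.97  0.84 -0.78] M [0.277 0.172 0.066] op 18.6 q [ 0.36  0.92 -0.89  1.69  0.84  0.97  0.96]
toolF [0.74 1.05 0.78] toolM [-0.31   0.1   -0.065]
```

View pics/side3.png

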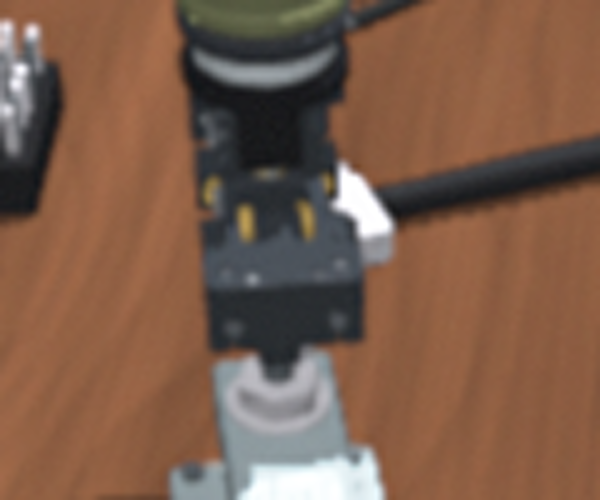

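View pics/top3.png

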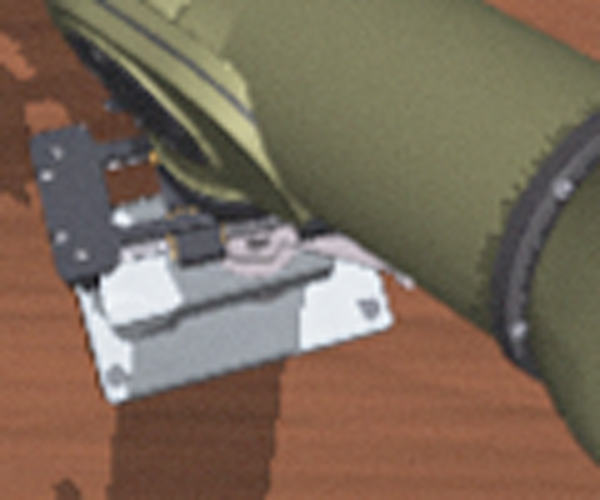

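Emit:
{"name": "servo_tool", "arguments": {"deltas": [{"dx":0,"dy":0,"dz":0,"ax":0,"ay":0,"az":0.5,"hand":5},{"dx":0,"dy":0,"dz":0,"ax":0,"ay":0,"az":1,"hand":5},{"dx":0,"dy":0,"dz":0,"ax":0,"ay":0,"az":1,"hand":5}]}}

```text
clock: 8.65
tool_pos: [0.6045, 0.0218, 0.1782]
eef_rot: [-0.07, 0.998, 0.001, 0.0]
contact_force: [-2.1, 1.5, -0.6]
opening: 0.216
```

```bash
python3 -c "
from h import *
rep()"
```

```text
t 8.65 tcp [0.6045 0.0218 0.1782] xaz -171.9 F [-2.11  1.53 -0.59] M [0.458 0.198 0.031] op 19.0 q [ 0.35  0.91 -0.87  1.69  0.83  0.96  0.87]
toolF [1.87 1.81 0.59] toolM [-0.481  0.132 -0.031]
```

The opening doesn't match a 12 mm bar, so I'll open, lift clear and look before going on.

Emit:
{"name": "servo_tool", "arguments": {"deltas": [{"dx":0,"dy":0,"dz":0,"ax":0,"ay":0,"az":0,"hand":40},{"dx":0,"dy":0,"dz":0,"ax":0,"ay":0,"az":0,"hand":40},{"dx":0,"dy":0,"dz":-0.5,"ax":0,"ay":0,"az":0,"hand":40},{"dx":0,"dy":0,"dz":-1.2,"ax":0,"ay":0,"az":0,"hand":40},{"dx":0,"dy":-0.4,"dz":-1.4,"ax":0,"ay":0,"az":0,"hand":40},{"dx":0,"dy":-1.2,"dz":-1.4,"ax":0,"ay":0,"az":0,"hand":40}]}}

```text
clock: 9.4
tool_pos: [0.616, -0.0489, 0.2643]
eef_rot: [-0.072, 0.997, 0.001, 0.002]
contact_force: [1.4, -0.9, -1.0]
opening: 0.453
```

```bash
cat > look.py <<'E'
import sys
from h import *
k0=sys.argv[1]
for n,(v0,v1,u0,u1) in (('top',(120,220,260,380)),('side',(140,240,240,360))):
    p,d=eyes.snapshot(n); cv2.imwrite(f"pics/{n}{k0}.png",cv2.resize(p[v0:v1,u0:u1,::-1],None,fx=5,fy=5,interpolation=cv2.INTER_CUBIC))
    W=cloud(n,d)[v0:v1,u0:u1]
    k=(W[...,2]>.176)&(W[...,2]<.188)&(np.hypot(W[...,0]-.603,W[...,1]-.024)<.03); P=W[k][:,:2]
    if len(P)>5:
        rr=cv2.minAreaRect(P.astype(np.float32)*1000); print(n,len(P),P.mean(0).round(4),rr)
        w,V=np.linalg.eigh(np.cov(P.T)); print(np.degrees(np.arctan2(V[1,1],V[0,1]))%180,np.sqrt(w*12))
rep()
E
python3 look.py 4
```

```text
top 45 [0.5924 0.0212] ((593.059326171875, 21.330154418945312), (21.697288513183594, 11.2747802734375), 10.632190704345703)
10.281739907319945 [0.01177579 0.02347735]
side 96 [0.6051 0.0246] ((605.2584838867188, 23.06041717529297), (38.375484466552734, 14.873888969421387), 5.5777201652526855)
6.788603213769591 [0.01447925 0.0395351 ]
t 9.5 tcp [ 0.6158 -0.0585  0.2613] xaz -172.6 F [-0.15 -0.14 -0.88] M [-0.009 -0.108  0.048] op 39.8 q [ 0.5   0.83 -0.94  1.57  0.72  1.12  1.09]
toolF [ 0.16 -0.11  0.88] toolM [ 0.023 -0.106 -0.047]
```

View pics/side4.png

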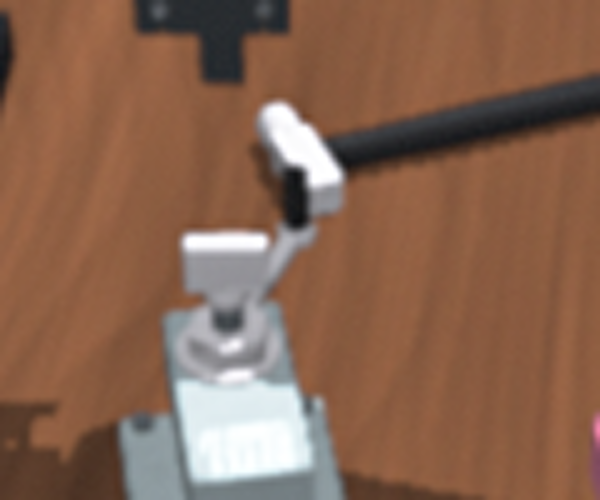

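View pics/top4.png

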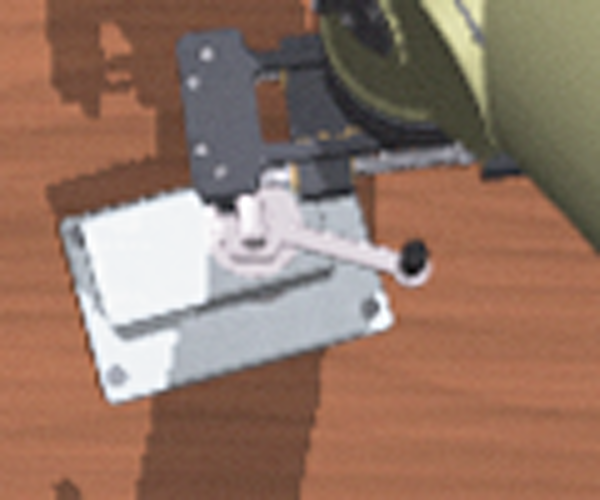

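The bar followed the tool from 14° to about 7° (side crop (225,260)), so the grip does turn the screw despite the odd opening reading. Going back and regripping.

Emit:
{"name": "servo_tool", "arguments": {"deltas": [{"dx":0,"dy":0.8,"dz":0,"ax":0,"ay":0,"az":0,"hand":40},{"dx":0,"dy":1.2,"dz":0,"ax":0,"ay":0,"az":0,"hand":40},{"dx":0,"dy":1.2,"dz":0.5,"ax":0,"ay":0,"az":0,"hand":40},{"dx":0,"dy":1.2,"dz":1.0,"ax":0,"ay":0,"az":0,"hand":40},{"dx":0,"dy":1.2,"dz":1.4,"ax":0,"ay":0,"az":0,"hand":40},{"dx":0,"dy":1.2,"dz":1.4,"ax":0,"ay":0,"az":0,"hand":20},{"dx":0,"dy":1.2,"dz":1.4,"ax":0,"ay":0,"az":0,"hand":5},{"dx":0,"dy":1.2,"dz":1.4,"ax":0,"ay":0,"az":0,"hand":5},{"dx":0,"dy":1.2,"dz":1.4,"ax":0,"ay":0,"az":0,"hand":5},{"dx":0,"dy":1.2,"dz":1.4,"ax":0,"ay":0,"az":0,"hand":5}]}}

```text
clock: 10.75
tool_pos: [0.6052, 0.0218, 0.1788]
eef_rot: [-0.07, 0.998, 0.001, 0.001]
contact_force: [-1.4, 3.3, 1.1]
opening: 0.209
```

```bash
python3 -c "
from h import *
rep()"
```

```text
t 10.75 tcp [0.6052 0.0218 0.1788] xaz -172.0 F [-1.43  3.29  1.14] M [ 0.94  -0.071  0.008] op 18.4 q [ 0.35  0.91 -0.87  1.69  0.83  0.95  0.87]
toolF [ 0.95  3.46 -1.14] toolM [-0.921 -0.201 -0.006]
```

Emit:
{"name": "servo_tool", "arguments": {"deltas": [{"dx":0,"dy":0.025,"dz":0,"ax":0,"ay":0,"az":0.8,"hand":5},{"dx":0,"dy":0.025,"dz":0,"ax":0,"ay":0,"az":1.6,"hand":5},{"dx":0,"dy":0.025,"dz":0,"ax":0,"ay":0,"az":2.4,"hand":5},{"dx":0,"dy":0.025,"dz":0,"ax":0,"ay":0,"az":3.2,"hand":5},{"dx":0,"dy":0.025,"dz":0,"ax":0,"ay":0,"az":4,"hand":5},{"dx":0,"dy":0.025,"dz":0,"ax":0,"ay":0,"az":4.8,"hand":5}]}}

```text
clock: 11.5
tool_pos: [0.6051, 0.0218, 0.1788]
eef_rot: [0.182, 0.983, -0.0, 0.001]
contact_force: [0.3, 1.7, 2.1]
opening: 0.213
```

```bash
python3 -c "
from h import *
rep()"
```

```text
t 11.5 tcp [0.6051 0.0218 0.1788] xaz 159.0 F [0.26 1.65 2.14] M [ 0.297 -0.171  0.159] op 18.8 q [ 0.29  0.87 -0.75  1.69  0.73  0.89  0.44]
toolF [ 0.35  1.63 -2.14] toolM [-0.339 -0.053 -0.159]
```

Emit:
{"name": "servo_tool", "arguments": {"deltas": [{"dx":0,"dy":0,"dz":0,"ax":0,"ay":0,"az":0.6,"hand":5},{"dx":0,"dy":0,"dz":0,"ax":0,"ay":0,"az":1.2,"hand":5},{"dx":0,"dy":0,"dz":0,"ax":0,"ay":0,"az":1.8,"hand":5}]}}

```text
clock: 11.88
tool_pos: [0.6051, 0.0217, 0.1788]
eef_rot: [0.273, 0.962, -0.0, 0.001]
contact_force: [-0.2, 1.5, 1.8]
opening: 0.209
```

```bash
cat > m.py <<'E'
from h import *
s,M=rep(); m=[s['moment'][2]]
for i in range(6):
    eyes.snapshot('side'); x=r.get_state(); m.append(x['moment'][2])
print('Mz',np.round(m,3),'mean',np.mean(m[1:]).round(3)); x,M=st()
az=np.degrees(np.arctan2(M[1,0],M[0,0])); print('turned rad',np.radians(194-az%360).round(3))
E
python3 m.py
```

```text
t 11.88 tcp [0.6051 0.0217 0.1788] xaz 148.3 F [-0.22  1.55  1.77] M [ 0.233 -0.083  0.08 ] op 18.4 q [ 0.27  0.85 -0.7   1.69  0.7   0.86  0.28]
toolF [ 1.    1.2  -1.77] toolM [-0.242  0.053 -0.08 ]
Mz [0.08  0.024 0.053 0.098 0.039 0.054 0.104] mean 0.062
t 12.18 tcp [0.6052 0.0218 0.1787] xaz 148.4 F [0.15 1.   6.57] M [ 0.103 -0.033  0.104] op 18.5 q [ 0.27  0.85 -0.7   1.69  0.7   0.86  0.28]
turned rad 0.796
```

Emit:
{"name": "servo_tool", "arguments": {"deltas": [{"dx":0,"dy":0,"dz":0,"ax":0,"ay":0,"az":0.6,"hand":5},{"dx":0,"dy":0,"dz":0,"ax":0,"ay":0,"az":1.2,"hand":5}]}}

```text
clock: 12.42
tool_pos: [0.6052, 0.0217, 0.1787]
eef_rot: [0.333, 0.943, 0.0, 0.001]
contact_force: [-0.1, 0.2, 6.1]
opening: 0.209
```

```bash
cat > q.py <<'E'
from h import *
x,M=rep()
az=np.degrees(np.arctan2(M[1,0],M[0,0])); print('turned',np.radians((194-az)%360).round(3),'Mz',x['moment'][2].round(3))
E
python3 q.py
```

```text
t 12.43 tcp [0.6052 0.0217 0.1787] xaz 141.1 F [-0.13  0.2   6.07] M [0.018 0.013 0.108] op 18.4 q [ 0.25  0.85 -0.67  1.69  0.67  0.85  0.18]
toolF [ 0.22  0.08 -6.07] toolM [-0.006  0.022 -0.108]
turned 0.923 Mz 0.108
```

Emit:
{"name": "servo_tool", "arguments": {"deltas": [{"dx":0,"dy":0,"dz":0,"ax":0,"ay":0,"az":0.6,"hand":5},{"dx":0,"dy":0,"dz":0,"ax":0,"ay":0,"az":1.2,"hand":5}]}}

```text
clock: 12.68
tool_pos: [0.6051, 0.0217, 0.1787]
eef_rot: [0.392, 0.92, -0.0, 0.001]
contact_force: [-0.6, 0.3, 6.3]
opening: 0.208
```

```bash
python3 q.py
```

```text
t 12.68 tcp [0.6051 0.0217 0.1787] xaz 133.9 F [-0.6   0.32  6.29] M [ 0.008 -0.018  0.083] op 18.3 q [ 0.24  0.84 -0.64  1.69  0.64  0.83  0.08]
toolF [ 0.64 -0.21 -6.29] toolM [-0.019 -0.007 -0.083]
turned 1.049 Mz 0.083
```

Emit:
{"name": "servo_tool", "arguments": {"deltas": [{"dx":0,"dy":0,"dz":0,"ax":0,"ay":0,"az":0.6,"hand":5},{"dx":0,"dy":0,"dz":0,"ax":0,"ay":0,"az":1.2,"hand":5}]}}

```text
clock: 12.92
tool_pos: [0.6051, 0.0217, 0.1787]
eef_rot: [0.449, 0.894, -0.0, 0.001]
contact_force: [-0.7, 0.6, 6.1]
opening: 0.21
```

```bash
python3 q.py
```

```text
t 12.93 tcp [0.6051 0.0217 0.1787] xaz 126.7 F [-0.74  0.63  6.12] M [ 0.063 -0.002  0.144] op 18.5 q [ 0.22  0.83 -0.6   1.69  0.61  0.81 -0.02]
toolF [ 0.93 -0.21 -6.12] toolM [-0.039  0.049 -0.144]
turned 1.175 Mz 0.144
```

Emit:
{"name": "servo_tool", "arguments": {"deltas": [{"dx":0,"dy":0,"dz":0,"ax":0,"ay":0,"az":0.6,"hand":5},{"dx":0,"dy":0,"dz":0,"ax":0,"ay":0,"az":1.2,"hand":5}]}}

```text
clock: 13.18
tool_pos: [0.605, 0.0217, 0.1787]
eef_rot: [0.504, 0.864, 0.0, 0.001]
contact_force: [-0.2, -0.2, 6.8]
opening: 0.212
```

```bash
python3 q.py
```

```text
t 13.18 tcp [0.605  0.0217 0.1787] xaz 119.5 F [-0.19 -0.16  6.8 ] M [0.046 0.108 0.091] op 18.6 q [ 0.2   0.82 -0.57  1.69  0.58  0.8  -0.13]
toolF [-0.05 -0.24 -6.8 ] toolM [ 0.071  0.094 -0.091]
turned 1.3 Mz 0.091
```

Emit:
{"name": "servo_tool", "arguments": {"deltas": [{"dx":0,"dy":0,"dz":0,"ax":0,"ay":0,"az":0.6,"hand":5},{"dx":0,"dy":0,"dz":0,"ax":0,"ay":0,"az":1.2,"hand":5}]}}

```text
clock: 13.42
tool_pos: [0.605, 0.0217, 0.1786]
eef_rot: [0.557, 0.83, 0.0, 0.001]
contact_force: [0.1, -0.4, 4.6]
opening: 0.208
```

```bash
python3 q.py
```

```text
t 13.43 tcp [0.605  0.0217 0.1786] xaz 112.3 F [ 0.13 -0.35  4.57] M [0.048 0.067 0.135] op 18.3 q [ 0.18  0.82 -0.54  1.7   0.55  0.79 -0.22]
toolF [-0.38 -0.01 -4.57] toolM [ 0.044  0.07  -0.135]
turned 1.426 Mz 0.135
```

Emit:
{"name": "servo_tool", "arguments": {"deltas": [{"dx":0,"dy":0,"dz":0,"ax":0,"ay":0,"az":0.6,"hand":5},{"dx":0,"dy":0,"dz":0,"ax":0,"ay":0,"az":1.2,"hand":5}]}}

```text
clock: 13.68
tool_pos: [0.605, 0.0216, 0.1787]
eef_rot: [0.608, 0.794, 0.0, 0.001]
contact_force: [-0.2, -0.0, 6.4]
opening: 0.211
```

```bash
python3 q.py
```

```text
t 13.68 tcp [0.605  0.0216 0.1787] xaz 105.1 F [-0.16 -0.02  6.36] M [0.024 0.096 0.139] op 18.6 q [ 0.17  0.81 -0.5   1.7   0.52  0.77 -0.32]
toolF [ 0.02 -0.15 -6.36] toolM [ 0.086  0.048 -0.139]
turned 1.552 Mz 0.139
```

Emit:
{"name": "servo_tool", "arguments": {"deltas": [{"dx":0,"dy":0,"dz":0,"ax":0,"ay":0,"az":0.6,"hand":5},{"dx":0,"dy":0,"dz":0,"ax":0,"ay":0,"az":1.2,"hand":5}]}}

```text
clock: 13.92
tool_pos: [0.6049, 0.0216, 0.1787]
eef_rot: [0.657, 0.754, 0.0, 0.001]
contact_force: [-0.3, 0.4, 5.2]
opening: 0.213
```

```bash
python3 q.py
```

```text
t 13.93 tcp [0.6049 0.0216 0.1787] xaz 97.9 F [-0.27  0.42  5.25] M [0.021 0.087 0.133] op 18.7 q [ 0.15  0.8  -0.47  1.7   0.49  0.76 -0.42]
toolF [ 0.45 -0.21 -5.25] toolM [ 0.083  0.033 -0.133]
turned 1.677 Mz 0.133
```

Emit:
{"name": "servo_tool", "arguments": {"deltas": [{"dx":0,"dy":0,"dz":0,"ax":0,"ay":0,"az":0.6,"hand":5},{"dx":0,"dy":0,"dz":0,"ax":0,"ay":0,"az":1.2,"hand":5}]}}

```text
clock: 14.18
tool_pos: [0.6049, 0.0216, 0.1786]
eef_rot: [0.703, 0.711, 0.0, 0.001]
contact_force: [-0.6, -0.6, 6.2]
opening: 0.209
```

```bash
python3 q.py
```

```text
t 14.18 tcp [0.6049 0.0216 0.1786] xaz 90.7 F [-0.62 -0.56  6.22] M [0.006 0.121 0.117] op 18.5 q [ 0.13  0.8  -0.43  1.7   0.46  0.75 -0.52]
toolF [-0.56 -0.62 -6.22] toolM [ 0.121  0.008 -0.118]
turned 1.803 Mz 0.117
```

Emit:
{"name": "servo_tool", "arguments": {"deltas": [{"dx":0,"dy":0,"dz":0,"ax":0,"ay":0,"az":0.6,"hand":5},{"dx":0,"dy":0,"dz":0,"ax":0,"ay":0,"az":1.2,"hand":5}]}}

```text
clock: 14.42
tool_pos: [0.6049, 0.0216, 0.1787]
eef_rot: [0.746, 0.666, 0.0, 0.001]
contact_force: [-0.4, 0.7, 7.3]
opening: 0.207
```

```bash
python3 q.py
```

```text
t 14.43 tcp [0.6049 0.0216 0.1787] xaz 83.5 F [-0.39  0.74  7.27] M [0.106 0.164 0.152] op 18.3 q [ 0.11  0.79 -0.4   1.7   0.42  0.74 -0.61]
toolF [ 0.68 -0.46 -7.28] toolM [ 0.174  0.087 -0.152]
turned 1.929 Mz 0.152
```

Emit:
{"name": "servo_tool", "arguments": {"deltas": [{"dx":0,"dy":0,"dz":0,"ax":0,"ay":0,"az":0.6,"hand":5},{"dx":0,"dy":0,"dz":0,"ax":0,"ay":0,"az":1.2,"hand":5}]}}

```text
clock: 14.68
tool_pos: [0.6048, 0.0216, 0.1787]
eef_rot: [0.786, 0.618, 0.0, 0.001]
contact_force: [-1.1, 0.2, 6.7]
opening: 0.211
```

```bash
python3 q.py
```

```text
t 14.68 tcp [0.6048 0.0216 0.1787] xaz 76.3 F [-1.12  0.2   6.7 ] M [0.022 0.203 0.134] op 18.5 q [ 0.09  0.79 -0.36  1.7   0.39  0.73 -0.71]
toolF [-0.07 -1.13 -6.7 ] toolM [ 0.202 -0.026 -0.135]
turned 2.054 Mz 0.134
```

Emit:
{"name": "servo_tool", "arguments": {"deltas": [{"dx":0,"dy":0,"dz":0,"ax":0,"ay":0,"az":0.6,"hand":5},{"dx":0,"dy":0,"dz":0,"ax":0,"ay":0,"az":1.2,"hand":5}]}}

```text
clock: 14.92
tool_pos: [0.6048, 0.0216, 0.1787]
eef_rot: [0.824, 0.567, 0.0, 0.0]
contact_force: [-0.4, 1.1, 6.0]
opening: 0.207
```

```bash
python3 q.py
```

```text
t 14.93 tcp [0.6048 0.0216 0.1787] xaz 69.1 F [-0.41  1.06  6.  ] M [0.073 0.169 0.282] op 18.2 q [ 0.07  0.78 -0.33  1.7   0.36  0.72 -0.8 ]
toolF [ 0.84 -0.76 -6.  ] toolM [ 0.183  0.008 -0.282]
turned 2.18 Mz 0.282
```

Emit:
{"name": "servo_tool", "arguments": {"deltas": [{"dx":0,"dy":0,"dz":0,"ax":0,"ay":0,"az":0.6,"hand":5},{"dx":0,"dy":0,"dz":0,"ax":0,"ay":0,"az":1.2,"hand":5}]}}

```text
clock: 15.18
tool_pos: [0.6048, 0.0216, 0.1787]
eef_rot: [0.858, 0.514, 0.0, 0.0]
contact_force: [-1.1, 0.5, 5.6]
opening: 0.208
```

```bash
python3 q.py
```

```text
t 15.18 tcp [0.6048 0.0216 0.1787] xaz 61.9 F [-1.09  0.55  5.59] M [0.081 0.253 0.25 ] op 18.3 q [ 0.05  0.78 -0.29  1.7   0.32  0.71 -0.89]
toolF [-0.03 -1.22 -5.59] toolM [ 0.262 -0.047 -0.25 ]
turned 2.305 Mz 0.25
```

```bash
python3 m.py
```

```text
t 15.18 tcp [0.6048 0.0216 0.1787] xaz 61.9 F [-1.09  0.55  5.59] M [0.081 0.253 0.25 ] op 18.3 q [ 0.05  0.78 -0.29  1.7   0.32  0.71 -0.89]
toolF [-0.03 -1.22 -5.59] toolM [ 0.262 -0.047 -0.25 ]
Mz [0.25  0.201 0.157 0.102 0.193 0.143 0.162] mean 0.16
t 15.47 tcp [0.6048 0.0217 0.1787] xaz 62.0 F [-0.65  0.44  6.95] M [0.011 0.175 0.162] op 18.5 q [ 0.05  0.78 -0.29  1.7   0.32  0.71 -0.89]
turned rad 2.303
```

Torque rose from about 0.12 to about 0.26 N m while turning. The static readings rose from 0.06 to 0.16. Both put the screw about 0.25 to 0.35 rad past first touch (roughly 25 to 35 N), which is snug. Releasing and lifting.

Emit:
{"name": "servo_tool", "arguments": {"deltas": [{"dx":0,"dy":0,"dz":0,"ax":0,"ay":0,"az":0,"hand":25},{"dx":0,"dy":0,"dz":0,"ax":0,"ay":0,"az":0,"hand":40},{"dx":0,"dy":0,"dz":0,"ax":0,"ay":0,"az":0,"hand":40},{"dx":0,"dy":0,"dz":-0.4,"ax":0,"ay":0,"az":0,"hand":40},{"dx":0,"dy":0,"dz":-1.0,"ax":0,"ay":0,"az":0,"hand":40},{"dx":0,"dy":0,"dz":-1.4,"ax":0,"ay":0,"az":0,"hand":40},{"dx":-0.8,"dy":0,"dz":-1.4,"ax":0,"ay":0,"az":-1,"hand":40},{"dx":-1.3,"dy":0.2,"dz":-1.4,"ax":0,"ay":0,"az":-2,"hand":40}]}}

```text
clock: 16.48
tool_pos: [0.5771, -0.054, 0.262]
eef_rot: [0.798, 0.603, -0.001, 0.0]
contact_force: [0.2, -0.3, -0.2]
opening: 0.458
```

```bash
python3 - <<'E'
from h import *
delta([.583,-.061,.167],75.2)
E
python3 look.py 5
```

```text
t 16.48 tcp [ 0.5771 -0.054   0.262 ] xaz 74.2 F [ 0.2  -0.34 -0.24] M [-0.06  -0.133  0.002] op 40.4 q [ 0.25  0.65 -0.4   1.7   0.32  0.86 -0.57]
target [ 0.583 -0.061  0.167] d [-0.082  0.127  1.584] a [-0.008  0.018 -0.17 ]
top 83 [0.6011 0.0225] ((601.3286743164062, 22.348459243774414), (39.01411819458008, 11.499285697937012), 63.99460983276367)
65.33331233493749 [0.01230542 0.04011522]
side 85 [0.6046 0.0264] ((605.42724609375, 24.096439361572266), (42.49261474609375, 14.110125541687012), 63.39686965942383)
62.76063737590902 [0.01254525 0.04149006]
t 16.57 tcp [ 0.5774 -0.0581  0.2615] xaz 73.6 F [-0.22 -0.4  -0.8 ] M [-0.036 -0.111 -0.079] op 40.2 q [ 0.25  0.65 -0.4   1.7   0.32  0.86 -0.57]
toolF [-0.44 -0.1   0.81] toolM [-0.116 -0.004  0.079]
```

View pics/side5.png

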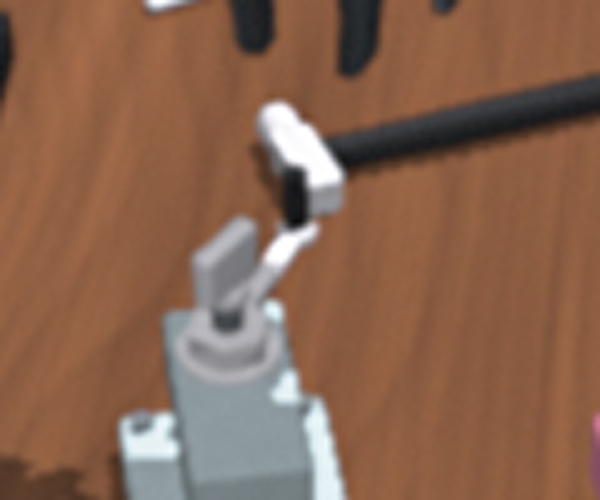

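View pics/top5.png

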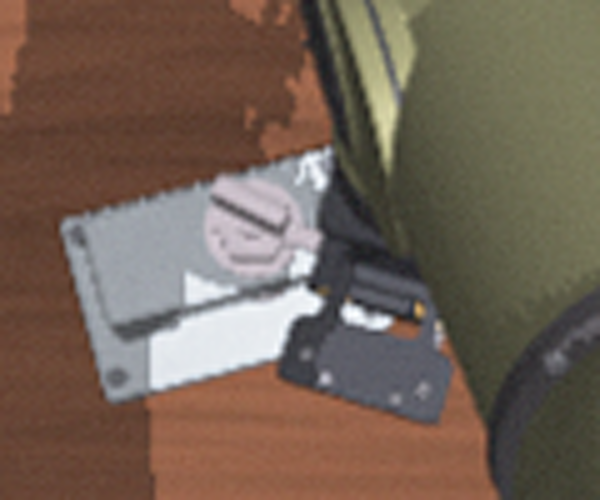

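The bar stayed at about 63° after release, and the lever post is at side crop (295,195) as left. Now descending on the post.

Emit:
{"name": "servo_tool", "arguments": {"deltas": [{"dx":-0.02,"dy":0.1,"dz":0,"ax":0,"ay":0,"az":-0.25,"hand":40},{"dx":-0.02,"dy":0.1,"dz":0.5,"ax":0,"ay":0,"az":-0.25,"hand":40},{"dx":-0.02,"dy":0.1,"dz":1.1,"ax":0,"ay":0,"az":-0.25,"hand":40},{"dx":-0.02,"dy":0.1,"dz":1.55,"ax":0,"ay":0,"az":-0.25,"hand":40},{"dx":-0.02,"dy":0.1,"dz":1.55,"ax":0,"ay":0,"az":-0.25,"hand":40},{"dx":-0.02,"dy":0.1,"dz":1.55,"ax":0,"ay":0,"az":-0.25,"hand":20},{"dx":-0.02,"dy":0.1,"dz":1.55,"ax":0,"ay":0,"az":-0.25,"hand":5},{"dx":-0.02,"dy":0.1,"dz":1.55,"ax":0,"ay":0,"az":-0.25,"hand":5},{"dx":-0.02,"dy":0.1,"dz":1.55,"ax":0,"ay":0,"az":-0.25,"hand":5}], "newtons": 25}}

```text
clock: 17.7
tool_pos: [0.5846, -0.0552, 0.1697]
eef_rot: [0.791, 0.612, 0.001, 0.001]
contact_force: [0.3, -0.5, 2.5]
opening: 0.149
```

```bash
cat > l.py <<'E'
from h import *
import sys
A=np.array([.605,.0217])
s,M=rep(); F=[M.T@s['contact_force']]
for i in range(int(sys.argv[1]) if len(sys.argv)>1 else 0):
    eyes.snapshot('side'); F.append(M.T@r.get_state()['contact_force'])
F=np.array(F); print('Fy',F[:,1].round(2),'mean',F.mean(0).round(2))
d=s['tool_pos'][:2]-A; print('r',np.hypot(*d).round(4),'lever az',np.degrees(np.arctan2(d[1],d[0])).round(1))
E
python3 l.py 2
```

```text
t 17.7 tcp [ 0.5846 -0.0552  0.1697] xaz 75.5 F [ 0.34 -0.45  2.54] M [-0.023 -0.118  0.044] op 13.1 q [ 0.22  0.78 -0.35  1.76  0.4   0.67 -0.61]
toolF [-0.35  0.45 -2.54] toolM [-0.119  0.008 -0.044]
Fy [ 0.45 -0.12  0.88] mean [-0.38  0.4  -2.39]
r 0.0796 lever az -104.8
```

Emit:
{"name": "servo_tool", "arguments": {"deltas": [{"dx":0.002,"dy":-0.067,"dz":0,"ax":0,"ay":0,"az":0.48,"hand":5},{"dx":0.007,"dy":-0.133,"dz":0,"ax":0,"ay":0,"az":0.955,"hand":5},{"dx":0.015,"dy":-0.199,"dz":0,"ax":0,"ay":0,"az":1.43,"hand":5},{"dx":0.027,"dy":-0.264,"dz":0,"ax":0,"ay":0,"az":1.91,"hand":5},{"dx":0.041,"dy":-0.329,"dz":0,"ax":0,"ay":0,"az":2.39,"hand":5},{"dx":0.059,"dy":-0.393,"dz":0,"ax":0,"ay":0,"az":2.865,"hand":5},{"dx":0.081,"dy":-0.456,"dz":0,"ax":0,"ay":0,"az":3.34,"hand":5},{"dx":0.105,"dy":-0.518,"dz":0,"ax":0,"ay":0,"az":3.82,"hand":5}]}}

```text
clock: 18.8
tool_pos: [0.5567, -0.0417, 0.1697]
eef_rot: [0.897, 0.442, 0.001, 0.001]
contact_force: [1.3, -0.3, 3.1]
opening: 0.15
```

```bash
python3 l.py 1
```

```text
t 18.8 tcp [ 0.5567 -0.0417  0.1697] xaz 52.4 F [ 1.34 -0.28  3.14] M [-0.248 -0.431  0.064] op 13.2 q [ 0.13  0.74 -0.23  1.86  0.29  0.57 -0.94]
toolF [ 0.61  1.24 -3.13] toolM [-0.493  0.067 -0.064]
Fy [1.24 2.04] mean [ 0.52  1.64 -3.22]
r 0.0797 lever az -127.3
```

Emit:
{"name": "servo_tool", "arguments": {"deltas": [{"dx":0.002,"dy":-0.067,"dz":0,"ax":0,"ay":0,"az":0.48,"hand":5},{"dx":0.007,"dy":-0.133,"dz":0,"ax":0,"ay":0,"az":0.955,"hand":5},{"dx":0.015,"dy":-0.199,"dz":0,"ax":0,"ay":0,"az":1.43,"hand":5},{"dx":0.015,"dy":-0.199,"dz":0,"ax":0,"ay":0,"az":1.43,"hand":5}]}}

```text
clock: 19.35
tool_pos: [0.5478, -0.0339, 0.1697]
eef_rot: [0.927, 0.375, 0.001, 0.001]
contact_force: [1.9, -2.2, 5.3]
opening: 0.148
```

```bash
python3 l.py 1
```

```text
t 19.35 tcp [ 0.5478 -0.0339  0.1697] xaz 44.0 F [ 1.88 -2.17  5.35] M [-0.374 -0.474 -0.001] op 13.0 q [ 0.09  0.73 -0.18  1.89  0.24  0.55 -1.06]
toolF [-0.15  2.88 -5.34] toolM [-0.598  0.081  0.   ]
Fy [2.88 2.5 ] mean [-0.21  2.69 -5.71]
r 0.0798 lever az -135.8
```

Emit:
{"name": "servo_tool", "arguments": {"deltas": [{"dx":0.002,"dy":-0.067,"dz":0,"ax":0,"ay":0,"az":0.48,"hand":5},{"dx":0.007,"dy":-0.133,"dz":0,"ax":0,"ay":0,"az":0.955,"hand":5},{"dx":0.007,"dy":-0.133,"dz":0,"ax":0,"ay":0,"az":0.955,"hand":5}]}}

```text
clock: 19.77
tool_pos: [0.5427, -0.0282, 0.1698]
eef_rot: [0.945, 0.328, 0.001, 0.001]
contact_force: [1.9, -2.7, 8.3]
opening: 0.148
```

```bash
python3 l.py 1
```

```text
t 19.77 tcp [ 0.5427 -0.0282  0.1698] xaz 38.3 F [ 1.85 -2.68  8.27] M [-0.508 -0.402  0.086] op 13.0 q [ 0.06  0.72 -0.15  1.9   0.2   0.53 -1.14]
toolF [-0.19  3.27 -8.26] toolM [-0.648  0.002 -0.087]
Fy [3.27 4.16] mean [ 0.12  3.72 -7.66]
r 0.0798 lever az -141.3
```

Emit:
{"name": "servo_tool", "arguments": {"deltas": [{"dx":0.002,"dy":-0.067,"dz":-0.03,"ax":0,"ay":0,"az":0.48,"hand":5},{"dx":0.007,"dy":-0.133,"dz":-0.03,"ax":0,"ay":0,"az":0.955,"hand":5},{"dx":0.015,"dy":-0.199,"dz":-0.03,"ax":0,"ay":0,"az":1.43,"hand":5},{"dx":0.027,"dy":-0.264,"dz":-0.03,"ax":0,"ay":0,"az":1.91,"hand":5}]}}

```text
clock: 20.32
tool_pos: [0.5347, -0.0155, 0.171]
eef_rot: [0.973, 0.231, 0.002, 0.001]
contact_force: [4.1, -5.6, 0.6]
opening: 0.153
```

```bash
python3 l.py 2
```

```text
t 20.32 tcp [ 0.5347 -0.0155  0.171 ] xaz 26.7 F [ 4.15 -5.61  0.62] M [-1.149 -0.995  0.159] op 13.5 q [-0.    0.71 -0.09  1.93  0.13  0.5  -1.29]
toolF [ 1.18  6.88 -0.59] toolM [-1.473  0.373 -0.162]
Fy [6.88 1.66 0.77] mean [ 1.93  3.1  -2.05]
r 0.0796 lever az -152.1
```

Emit:
{"name": "servo_tool", "arguments": {"deltas": [{"dx":0.002,"dy":-0.067,"dz":0,"ax":0,"ay":0,"az":0.48,"hand":5},{"dx":0.007,"dy":-0.133,"dz":0,"ax":0,"ay":0,"az":0.955,"hand":5}]}}

```text
clock: 20.68
tool_pos: [0.5313, -0.0084, 0.1712]
eef_rot: [0.983, 0.182, 0.002, 0.001]
contact_force: [5.4, -7.0, 2.0]
opening: 0.146
```

```bash
python3 l.py
```

```text
t 20.68 tcp [ 0.5313 -0.0084  0.1712] xaz 21.0 F [ 5.4  -7.04  1.96] M [-1.343 -0.917  0.225] op 12.9 q [-0.03  0.7  -0.06  1.94  0.09  0.49 -1.37]
toolF [ 2.53  8.51 -1.92] toolM [-1.582  0.376 -0.228]
Fy [8.51] mean [ 2.53  8.51 -1.92]
r 0.0796 lever az -157.8
```

Emit:
{"name": "servo_tool", "arguments": {"deltas": [{"dx":0.002,"dy":-0.067,"dz":0,"ax":0,"ay":0,"az":0.48,"hand":5}]}}

```text
clock: 20.8
tool_pos: [0.5295, -0.0038, 0.1711]
eef_rot: [0.988, 0.157, 0.001, 0.001]
contact_force: [2.3, -0.9, 4.7]
opening: 0.147
```

```bash
python3 l.py
```

```text
t 20.8 tcp [ 0.5295 -0.0038  0.1711] xaz 18.1 F [ 2.35 -0.89  4.69] M [-0.321 -0.459  0.056] op 12.9 q [-0.05  0.7  -0.05  1.95  0.07  0.49 -1.41]
toolF [ 1.96  1.58 -4.68] toolM [-0.448  0.337 -0.057]
Fy [1.58] mean [ 1.96  1.58 -4.68]
r 0.0796 lever az -161.4
```

Emit:
{"name": "servo_tool", "arguments": {"deltas": [{"dx":0.001,"dy":-0.033,"dz":0,"ax":0,"ay":0,"az":0.24,"hand":5},{"dx":0.002,"dy":-0.067,"dz":0,"ax":0,"ay":0,"az":0.48,"hand":5}]}}

```text
clock: 21.05
tool_pos: [0.5284, -0.0001, 0.1713]
eef_rot: [0.991, 0.133, 0.001, 0.001]
contact_force: [4.0, -4.9, 4.3]
opening: 0.153
```

```bash
python3 l.py 1
```

```text
t 21.05 tcp [ 5.284e-01 -1.000e-04  1.713e-01] xaz 15.3 F [ 4.03 -4.9   4.34] M [-1.017 -0.738  0.103] op 13.4 q [-0.07  0.7  -0.04  1.95  0.05  0.49 -1.44]
toolF [ 2.6   5.8  -4.32] toolM [-1.175  0.445 -0.105]
Fy [5.8  5.22] mean [ 2.78  5.51 -4.58]
r 0.0796 lever az -164.1
```

Emit:
{"name": "servo_tool", "arguments": {"deltas": [{"dx":0.001,"dy":-0.025,"dz":0,"ax":0,"ay":0,"az":0.18,"hand":5},{"dx":0.002,"dy":-0.055,"dz":0,"ax":0,"ay":0,"az":0.4,"hand":5}]}}

```text
clock: 21.35
tool_pos: [0.5278, 0.0019, 0.1713]
eef_rot: [0.994, 0.112, 0.001, 0.002]
contact_force: [3.9, -6.9, 4.6]
opening: 0.151
```

```bash
python3 l.py 2
```

```text
t 21.35 tcp [0.5278 0.0019 0.1713] xaz 12.8 F [ 3.86 -6.92  4.58] M [-1.457 -0.704  0.224] op 13.3 q [-0.08  0.7  -0.02  1.95  0.04  0.48 -1.48]
toolF [ 2.24  7.62 -4.55] toolM [-1.576  0.363 -0.227]
Fy [7.62 7.5  6.04] mean [ 2.33  7.05 -4.93]
r 0.0797 lever az -165.6
```

Emit:
{"name": "servo_tool", "arguments": {"deltas": [{"dx":0,"dy":-0.02,"dz":0,"ax":0,"ay":0,"az":0.1,"hand":5},{"dx":0.001,"dy":-0.04,"dz":0,"ax":0,"ay":0,"az":0.2,"hand":5}]}}

```text
clock: 21.7
tool_pos: [0.5275, 0.0033, 0.1713]
eef_rot: [0.995, 0.101, 0.002, 0.002]
contact_force: [4.3, -8.6, 4.5]
opening: 0.15
```

```bash
python3 l.py 2
```

```text
t 21.7 tcp [0.5275 0.0033 0.1713] xaz 11.6 F [ 4.32 -8.62  4.45] M [-1.744 -0.789  0.261] op 13.2 q [-0.09  0.7  -0.01  1.95  0.03  0.48 -1.49]
toolF [ 2.51  9.33 -4.41] toolM [-1.866  0.423 -0.264]
Fy [9.33 9.09 8.74] mean [ 2.66  9.05 -5.01]
r 0.0797 lever az -166.6
```

Emit:
{"name": "servo_tool", "arguments": {"deltas": [{"dx":0,"dy":-0.015,"dz":0,"ax":0,"ay":0,"az":0.1,"hand":5},{"dx":0,"dy":-0.03,"dz":0,"ax":0,"ay":0,"az":0.2,"hand":5}]}}

```text
clock: 22.05
tool_pos: [0.527, 0.0054, 0.1713]
eef_rot: [0.996, 0.091, 0.001, 0.002]
contact_force: [2.4, 2.4, 4.8]
opening: 0.149
```

```bash
python3 l.py 2
```

```text
t 22.05 tcp [0.527  0.0054 0.1713] xaz 10.4 F [2.36 2.44 4.76] M [ 0.325 -0.343  0.109] op 13.1 q [-0.09  0.7  -0.01  1.96  0.02  0.48 -1.51]
toolF [ 2.78 -1.96 -4.76] toolM [ 0.258  0.397 -0.107]
Fy [-1.96  0.02  0.36] mean [ 2.85 -0.52 -5.98]
r 0.0797 lever az -168.2
```

The lever broke away at about 9.5 to 10 N, and extrapolating the moving readings gives roughly 11 N at this angle. That is inside the firm range, so I'm releasing and retreating.

Emit:
{"name": "servo_tool", "arguments": {"deltas": [{"dx":0,"dy":0,"dz":0,"ax":0,"ay":0,"az":0,"hand":25},{"dx":0,"dy":0,"dz":0,"ax":0,"ay":0,"az":0,"hand":40},{"dx":0,"dy":0,"dz":0,"ax":0,"ay":0,"az":0,"hand":40},{"dx":0,"dy":0,"dz":-0.5,"ax":0,"ay":0,"az":0,"hand":40},{"dx":0,"dy":0,"dz":-1.2,"ax":0,"ay":0,"az":0,"hand":40},{"dx":0,"dy":0,"dz":-1.6,"ax":0,"ay":0,"az":0,"hand":40},{"dx":-0.3,"dy":0.5,"dz":-1.8,"ax":0,"ay":0,"az":0,"hand":40},{"dx":-0.6,"dy":1.3,"dz":-1.8,"ax":0,"ay":0,"az":0,"hand":40},{"dx":-0.8,"dy":2.1,"dz":-1.8,"ax":0,"ay":0,"az":0,"hand":40},{"dx":-0.8,"dy":2.1,"dz":-1.8,"ax":0,"ay":0,"az":0,"hand":40}]}}

```text
clock: 23.4
tool_pos: [0.4998, -0.1291, 0.2786]
eef_rot: [0.996, 0.087, -0.001, 0.001]
contact_force: [0.2, -0.5, -0.1]
opening: 0.454
```

```bash
python3 look.py 6
python3 - <<'E'
from h import *
for n,(v0,v1,u0,u1) in (('side',(140,240,240,360)),('top',(120,220,260,380))):
    p,d=eyes.snapshot(n); W=cloud(n,d)[v0:v1,u0:u1]; C=p[v0:v1,u0:u1].max(-1)
    k=(W[...,2]>.14)&(W[...,2]<.172)&(C<90)&(np.abs(np.hypot(W[...,0]-.604,W[...,1]-.022)-.085)<.02)
    if k.sum(): m=W[k].mean(0); print(n,k.sum(),m.round(4),np.degrees(np.arctan2(m[1]-.022,m[0]-.604)))
E
```

```text
top 83 [0.6009 0.0227] ((601.4105834960938, 22.59639549255371), (39.238224029541016, 11.679414749145508), 64.4307861328125)
65.46093543391915 [0.01238948 0.03967221]
side 84 [0.6046 0.0266] ((604.158447265625, 23.654460906982422), (41.035648345947266, 13.633956909179688), 64.99915313720703)
62.8155033726445 [0.01303829 0.04171934]
t 23.5 tcp [ 0.5008 -0.124   0.2784] xaz 10.4 F [-0.42  0.21  0.17] M [ 0.033  0.057 -0.016] op 39.7 q [ 0.17  0.52 -0.03  1.88  0.02  0.74 -1.26]
toolF [-0.38 -0.28 -0.17] toolM [ 0.043 -0.05   0.016]
side 55 [0.5204 0.0127 0.1564] -173.67557242938562
top 21 [0.5177 0.0076 0.1665] -170.5251364226736
```

View pics/side6.png

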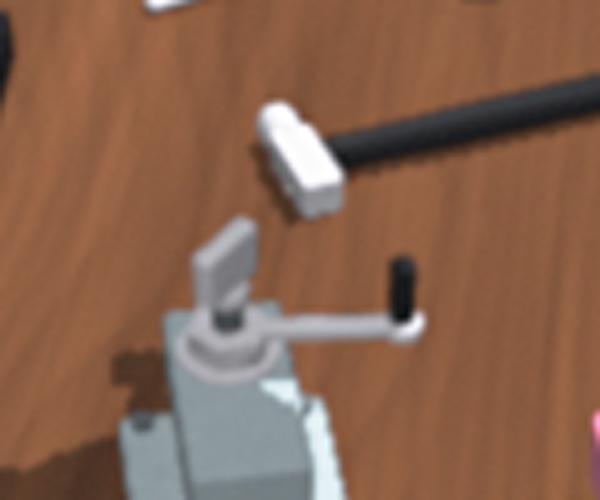

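View pics/top6.png

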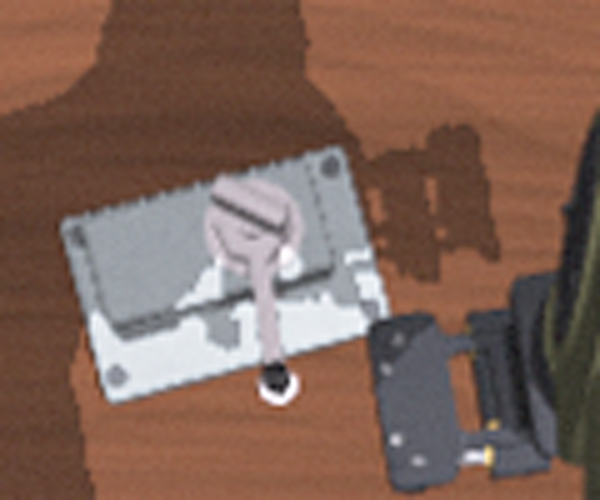

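Side and top views: lever at about -170° with the post at top crop (278,380), bar head unchanged at about 64°, gripper clear and hammer untouched. Handing in.

```bash
python3 -c "
from plant import r
print(r.finish_job(), r.get_state()['clock'])"
```

```text
the job is handed in; nothing more can be done
the job is handed in; nothing more can be done
```

I handed the job in after about 24 s. The nut was freed, the screw seated snug on the slug, and the nut made firm again, in that order. `finish_job` gives no verdict.

- **Freeing the nut:** I swung the lever about 0.5 rad anticlockwise, and the push on the post fell to under 2 N.
- **Setting the screw:** I turned it about 2.3 rad clockwise. Torque rose from about 0.12 to about 0.26 N m, which puts it roughly 0.25–0.35 rad (14–20°) past first touch, or 25–35 N on the pin. The bar head stayed at about 63–65° after release and while I tightened the nut.
- **Tightening the nut:** I swung the lever back to about 0.65 rad past its starting angle. It last moved at about 9.5–10 N on the post, then slipped another 1–2°.

**What disagreed or stayed uncertain:**
- **Grip width:** the jaws read about 18.5 mm on the 12 mm bar. I let go once to check, and the bar had followed the tool, so I carried on.
- **First touch:** the torque readings were noisy, so I know the touch point only to about 0.1 rad.
- **Final push:** the lever moved in sticks and slips and its force readings scattered. Extrapolating puts the final push at 10–11 N; working from the lever's travel with the task's figures gives up to about 13.5 N. Both are inside the firm range.

The last pictures showed the gripper clear of the press and the hammer where it was. I didn't check the tin or the stamp block again, but the arm never went near them.

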